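Park the sprung vial clamp open and take out the vial

TASK

Open the spring-loaded vial clamp: draw its upright black knob along the straight slot to the far end, move it sideways and let the spring settle it in the holding notch, so that the clamp stays open by itself. Then take the white-capped vial out of the clamp and stand it upright in the petri dish. Leave the clamp parked open, do not tip the vial over on the way, and leave the beaker and the black-capped vial where they stand.

Things in the scene. Friction and masses are not known exactly. Their poses are not given: they have to be found in the camera images.
- clamp: vial clamp fixed to the table: aluminium base 84 mm (x) by 230 mm (y), 10 mm thick; origin: centre of the underside, z up. Vial seat at its -y end; at its +y end a steel gate plate (x -40..40, y 18..106 mm, top at z = 46 mm) with a J-shaped slot in which the knob's 10 mm shaft runs. All sizes 'clamp x, y, z' are in this frame. Its highest part is the knob, 86 mm.
- slide (a joint): travel in m along clamp +y of the sprung slide, which carries the knob and the retainer, a flat finger over the vial's cap (36 mm wide, z = 77..81 mm, clamp y = -110..-50 mm when closed). 0 closed, 0.055 far stop. Spring drives it to 0: 6 N at 0, 12.6 N at the stop. The knob can pass sideways only beyond about 0.052. In the notch it rests at about 0.045, retainer clear of the vial.
- knob (a joint): sideways travel in m of the knob on the slide, toward clamp -x: 0 in the straight channel (13 mm wide, at clamp x = 11 mm), 0.024 fully over at the notch's side (clamp x = -13 mm). No spring, light friction. From about 0.018 on, the shaft is past the tooth and the spring can draw it back into the notch.
- knob_top (a point): centre of the top of the upright round black knob, 86 mm above the table; grip diameter 18 mm from z = 58 to 86 mm, a 22 mm flange at z = 52 to 56 mm below it. Its axes are the clamp's axes. At the start it stands at clamp x = 11, y = 35 mm.
- notch_seat (a point): centre of the knob's shaft when it rests in the holding notch: clamp x = -13, y = 80 mm, at the gate plate's top, z = 46 mm. The notch runs back toward -y by 6.5 mm from the cross channel at the slot's far end, behind a tooth (clamp x -2 to 4.5 mm, ending at y = 81 mm).
- vial_seat (a point): centre of the vial seat's floor, at clamp x = 0, y = -85 mm, 10 mm above the table; a grey block (56 by 44 mm, top at z = 19 mm) with a 31 mm hole, 9 mm deep, in which the vial stands; 15 mm and more of free space at its x sides
- vial: clear sample vial with white screw cap, 27 mm diameter, 65 mm high, 30 g, standing in the clamp's seat; origin: centre of its underside, z along its axis. To be gripped from above with the fingers at its clamp-x sides.
- dish: open glass petri dish, 96 mm diameter, 22 mm high, loose; origin: centre of its underside; floor 3 mm thick, flat within 34 mm of the centre. A tall instrument cabinet stands behind the dish, from about x = 0.62 m of the world on, for y below 0.2 m: keep the arm in front of it.
- beaker: 50 ml beaker, 46 mm diameter, 58 mm high, a bystander; origin: centre of its underside
- black_cap_vial: sample vial with black cap, 23 mm diameter, 56 mm high, a bystander; origin: centre of its underside
Things that resemble listed ones, but are neither listed nor needed, are in the scene too. What is shaped like the vial but pink, turquoise or yellow is not meant.

How it is judged (in metres and radians):
On the way:
1. the knob rests in the holding notch with the fingers off the clamp, so that the slide stays open against its spring (slide between 40 and 50 mm, knob more than 16 mm over) (value of joint slide between 0.04 and 0.05 m and value of joint knob above 0.016 m and contact force between the fingers and clamp below 0.3 N), for 0.3 s.
At the end, for the whole second after the job is handed in: The slide is still parked open (40 to 50 mm, knob more than 16 mm over) with the fingers off the clamp, and the white-capped vial stands upright (within 0.12 rad) and at rest on the floor of the petri dish, its axis within 26 mm of the dish's centre, the dish lying flat (all of step 1 and horizontal distance between vial and dish below 0.026 m and z of vial in the frame of dish below 0.01 m and angle between each of vial, dish's own z axis and vertical below 0.12 rad and linear speed of vial below 0.02 m/s); the robot touches nothing.
It fails at once if the white-capped vial is tipped over (more than 0.8 rad) (angle between vial's own z axis and vertical above 0.8 rad).
It fails at once if the beaker is moved more than 30 mm or tipped (distance of beaker from where it was at the start of the episode above 0.03 m or angle between beaker's own z axis and vertical above 0.5 rad).
It fails at once if the black-capped vial is moved more than 30 mm or tipped (distance of black_cap_vial from where it was at the start of the episode above 0.03 m or angle between black_cap_vial's own z axis and vertical above 0.5 rad).
It also fails if it takes over 61 s, if anything falls off the work surface, if the arm or the gripper's body presses on something with over 40 N, if the wrist force passes 120 N, or if a joint passes its speed limit or range.

ROBOT

A 6-joint arm with a two-finger parallel gripper is mounted at the origin on a cart in front of the work surface, level with it; the furniture and walls round the work are solid. World frame = base frame: x ahead of the robot, y to its left, z up, the work surface at z = 0. Lengths are in m, angles in degrees, forces in N, time in s.
With the tool pointing down it reaches from about 0.35 to 0.875 m from the base axis. Payload 4.2 kg.
Tool frame: the origin (TCP) lies on the centre line of the jaws, within the pads' length; the fingertips stand 25 mm ahead of it and the grasp point (between the pads) lies 6 mm ahead of it (finger_overhang is the distance from the TCP to the fingertips, in m); z points along the fingers, y is the line along which they close (so a half turn about z gives the same grasp; the last joint's range is limited). The gripper opens to 87 mm and grips with 3 to 60 N. Pads are 19 mm wide; open, the fingers measure 117 mm over their backs; the gripper's body (75 mm by 190 mm) begins 51 mm behind the grasp point.
Start: joints at [-51.131, 22.042, 0.453, 0, -68.411, -14.817], TCP at [0.255, -0.571, 0.248] pointing down, gripper open.
Joint ranges: [-179.83, 179.83], [-69.29, 118.12], [-61.27, 80.66], [-181.25, 117.63], [-171.15, -9.14], [-177.46, 177.46]. Speed limits (degrees/s): [159.86, 159.86, 180, 180, 180, 180].

INTERFACE

Orientations are given as a 3x3 rotation matrix whose columns are the frame's x, y, z axes.
In Python, from station import sense, capture, finish_job, spot_in, tip_of, finger_overhang gives the robot as it stands. The module is installed in compiled form; this text tells all that it offers.
- The arm moves only by the tool servo_tool, never from a script. Its arguments are lists of equal length, an entry for each row: "slide": the shift along the tool's x, y, z in m, a list of three; "spin": the turn about the tool's z in degrees; "grip": the closure, from 0 (fully open) to 1 (shut). A call has exactly 5 rows; each row is the pose to reach, as a shift and turn from the pose commanded when the call began, along the tool's axes at that moment; what a row does not reach only later rows make up. A row lasts 1/12 s, in which the tool goes at most 41.7 mm and 7.16 degrees, less where a joint would pass 70% of its speed; a pose out of reach is approached as far as the arm can. A call with a gripper value outside its range is refused whole. The fingers move at their own pace and stop on an object; the grip force is fixed at half the most. Time passes only in rows, so rows that repeat a pose let the fingers close, or fill a call up. It gives the time, the measured TCP pose, the force, the opening and the grip force at its end, in the units of the state.
- sense(): the state, without advancing time (a new reading comes with each control period).
- capture(name): name is "side" or "top" or "wrist"; returns a dict with "pixels" (400x640x3 uint8, blue, green, red), "depth" (400x640 float32, m along the optical axis (not along the pixel's ray), 0 where there is no reading), "fx", "fy", "cx", "cy" (pixels), "R" (3x3) and "t" (3): a world point X has camera coordinates R X + t; the wrist camera has in their place "hand_eye" (4x4, takes a point from camera to tool coordinates, whose origin is the TCP and whose axes are the flange's). Camera axes: x right, y down, z forward; pixel columns grow to the right and rows downward; lengths in m; the calibration is good to about 2 mm. A picture is of the moment at which its call begins: read the wrist's pose just before it.
- finish_job(): hands the job in; it is judged then, once.
Trained networks look in the newest picture that a camera, given by its name, has taken for a name from the list of things; names that differ only in an ending like _2 or _b are one class to them, and where a whole thing is asked for, a point or a joint stands for the part that bears it (a point fixed in the world has none). Each returns a list of dicts, best first, with "conf" (0 to 1); they miss things now and then, are a little off and sometimes report something else, mostly with a low value. They report only what shows in the picture. A call takes as long as a camera call. They do not tell look-alikes from the thing itself.
- spot_in(thing, camera): "point" ([x, y, z] in m, in world coordinates, good to about 4 mm: the middle of the surface that is visible of it).
- tip_of(thing, camera): "point" ([x, y, z] in m, in world coordinates, good to about 4 mm: a listed point, or the origin of a listed thing).
The state is a dict: "time_s": time; "joints": joint angles; "joint_velocities": joint speeds; "effort": joint torques, N m; "tcp_pos": TCP position; "ee_rot": TCP orientation; "wrist_force": force on the tool from outside, world axes, zero at the start; "moment": the same for the moment, N m; "gripper_width": opening from 0.0 (shut) to 1.0 (fully open); "gripper_force": force on a finger pad.
Only numpy, scipy, OpenCV 4.12 (cv2) and the standard library are available. Lean on these libraries where they do the work, as an engineer would, in place of code of your own. Each camera call takes 0.05 s, during which the arm holds its last target. There are 200 camera calls.

## Working session

There is one attempt and no reset: what is moved stays moved. The work goes in short steps, Python scripts to look and compute and a tool call to move; the robot and the scene stay as the last step left them, time stands still between calls to the robot, and variables do not carry over. Pictures are saved under pics/ and viewed, at most 10 in all, crops included, and the job is handed in when it is done.

Besides the shell and the picture viewer there is one more tool, called after "Emit:" as name(argument=value, ...) on one line, values as JSON. servo_tool: Moves the arm, as the interface text tells. Its arguments: {"type":"object","properties":{"slide":{"type":"array"},"spin":{"type":"array"},"grip":{"type":"array"}},"required":["slide","spin","grip"]}

```bash
mkdir -p pics; python3 - <<'E'
from station import *
import cv2,numpy as np
s=sense();print(s['time_s'],s['tcp_pos'],np.round(s['ee_rot'],3).tolist(),s['gripper_width'],finger_overhang)
for c in("top","side"):
    d=capture(c);cv2.imwrite(f"pics/{c}0.png",d["pixels"])
    for n in("knob_top","vial_seat","notch_seat","vial","dish","clamp","beaker","black_cap_vial"):
        print(c,n,[(np.round(r['point'],3).tolist(),round(r['conf'],2)) for r in tip_of(n,c)][:4])
E
```

```text
0.0 [ 0.25452674 -0.57021652  0.24647823] [[-0.913, -0.407, -0.001], [-0.407, 0.913, 0.002], [0.0, 0.002, -1.0]] 0.9997266401680323 0.025
top knob_top [([0.51, 0.301, 0.083], 0.6)]
top vial_seat [([0.482, 0.184, 0.009], 0.68)]
top notch_seat [([0.498, 0.348, 0.044], 0.69)]
top vial [([0.606, 0.283, 0.001], 0.53), ([0.519, 0.088, 0.003], 0.48), ([0.441, 0.098, 0.003], 0.41), ([0.499, 0.348, 0.047], 0.23)]
top dish [([0.44, -0.037, -0.006], 0.91)]
top clamp [([0.496, 0.27, -0.0], 0.89)]
top beaker []
top black_cap_vial [([0.587, -0.147, 0.001], 0.62)]
side knob_top [([0.513, 0.303, 0.086], 0.53), ([0.582, -0.03, -0.001], 0.32), ([0.498, 0.35, 0.045], 0.27)]
side vial_seat [([0.478, 0.184, 0.01], 0.62)]
side notch_seat [([0.5, 0.349, 0.045], 0.82), ([0.588, -0.148, -0.004], 0.25)]
side vial [([0.517, 0.088, -0.003], 0.86), ([0.612, 0.285, 0.002], 0.79), ([0.441, 0.101, 0.001], 0.72), ([0.477, 0.189, 0.012], 0.68)]
side dish [([0.439, -0.042, 0.002], 0.85)]
side clamp [([0.497, 0.274, 0.002], 0.73)]
side beaker [([0.583, -0.032, -0.002], 0.89), ([0.513, 0.303, 0.086], 0.31)]
side black_cap_vial [([0.587, -0.149, -0.0], 0.94)]
```

View pics/top0.png

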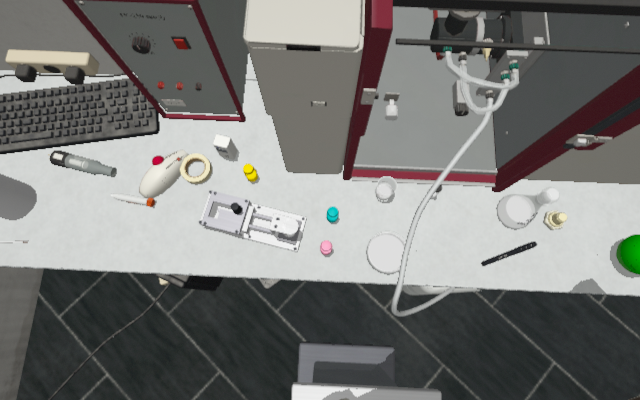

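View pics/side0.png

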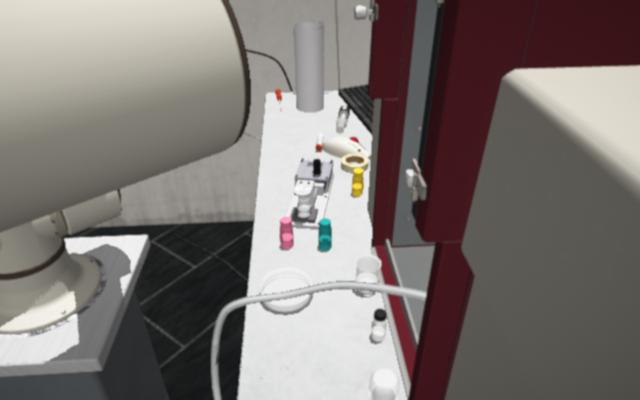

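```bash
cat > h.py <<'E'
import numpy as np,cv2
from station import *
def cloud(c):
    d=capture(c);z=d["depth"];v,u=np.indices(z.shape)
    P=np.stack([(u-d["cx"])/d["fx"]*z,(v-d["cy"])/d["fy"]*z,z],-1)
    return d,(P-d["t"])@d["R"]
E
python3 - <<'E'
from h import *
d,W=cloud("top");np.save("W.npy",W)
im=d["pixels"]
for r in range(110,310,12):
    row=W[r,380:500];k=(row[:,2]>0.06)&(row[:,0]<0.75)&(d["depth"][r,380:500]>0)
    if k.any():
        i=np.where(k)[0]; j=i[np.argmax(row[i,2])]; print(r,j+380,np.round(row[j],3))
for p in((386,253),(518,210),(386,188),(288,230),(236,208)): print(p,W[p[1],p[0]].round(3))
a=cv2.resize(im[165:285,185:325],None,fx=4,fy=4,interpolation=2);b=cv2.resize(im[165:285,355:415],None,fx=4,fy=4,interpolation=2)
cv2.imwrite("pics/crop1.png",np.hstack([a,b]))
E
```

```text
110 391 [0.558 0.031 0.465]
122 482 [ 0.712 -0.223  0.129]
134 476 [ 0.685 -0.21   0.127]
146 464 [ 0.657 -0.183  0.125]
158 456 [ 0.632 -0.167  0.119]
170 448 [ 0.606 -0.152  0.112]
182 437 [ 0.581 -0.13   0.103]
194 427 [ 0.556 -0.111  0.093]
206 423 [ 0.532 -0.104  0.085]
218 415 [ 0.507 -0.089  0.073]
230 413 [ 0.482 -0.087  0.063]
(386, 253) [ 0.435 -0.035  0.022]
(518, 210) [ 0.537 -0.318  0.065]
(386, 188) [ 0.588 -0.035  0.017]
(288, 230) [0.467 0.184 0.081]
(236, 208) [0.508 0.297 0.088]
```

View pics/crop1.png

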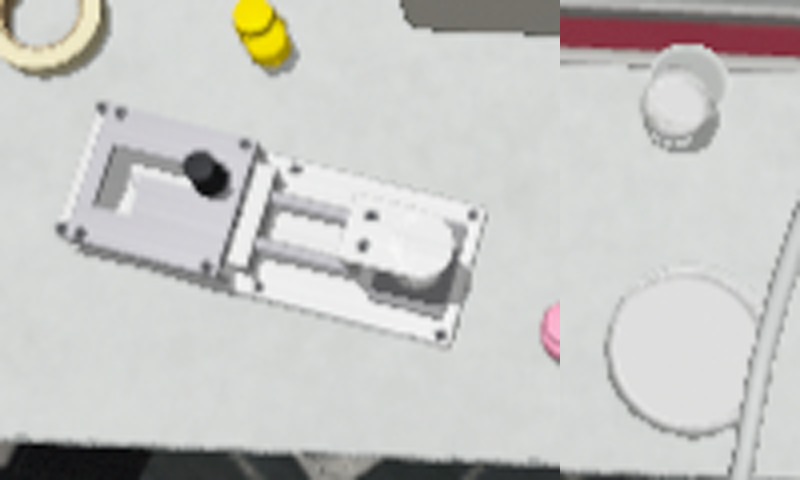

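```bash
cat >> h.py <<'E'
def toclamp(p,c,yaw):
    a=np.radians(yaw);R=np.array([[np.cos(a),-np.sin(a)],[np.sin(a),np.cos(a)]]);return R@np.array(p)+c
def delta(target,yawy):
    "shift in tool axes and spin to reach world TCP target with tool y at angle yawy deg"
    s=sense();R=np.array(s['ee_rot']);sh=R.T@(np.array(target)-s['tcp_pos'])
    cur=np.degrees(np.arctan2(R[1,1],R[0,1]));dw=(yawy-cur+180)%360-180
    print("t",round(s['time_s'],2),"tcp",np.round(s['tcp_pos'],4),"yaw",round(cur,1),"shift",np.round(sh,4),"spin",round(-dw,2))
E
python3 - <<'E'
from h import *
W=np.load("W.npy")
def reg(x0,x1,y0,y1,z0,z1):
    k=(W[...,0]>x0)&(W[...,0]<x1)&(W[...,1]>y0)&(W[...,1]<y1)&(W[...,2]>z0)&(W[...,2]<z1);return W[k]
for z0,z1 in((.040,.05),(.006,.014),(.074,.09)):
    P=reg(.4,.6,.1,.42,z0,z1);print(len(P),cv2.minAreaRect((P[:,:2]*1000).astype(np.float32)))
A=np.array([[0,-85],[-13,80],[11,35]])/1000
B=np.array([[.480,.184],[.499,.3485],[.5115,.302]])
print(B)
P=reg(.4,.6,.1,.42,.006,.1);print(cv2.minAreaRect((P[:,:2]*1000).astype(np.float32)))
P=reg(.35,.55,-.12,.05,.012,.035);print(len(P),cv2.minAreaRect((P[:,:2]*1000).astype(np.float32)),np.percentile(P[:,2],[5,50,95]))
delta([.50,.24,.25],169)
E
```

```text
1221 ((521.0809326171875, 232.39053344726562), (291.9365539550781, 140.1307373046875), 80.2894287109375)
1382 ((519.975341796875, 260.6848449707031), (326.1600036621094, 155.48114013671875), 83.66610717773438)
492 ((489.51641845703125, 237.40072631835938), (152.46694946289062, 36.397613525390625), 77.43181610107422)
[[0.48   0.184 ]
 [0.499  0.3485]
 [0.5115 0.302 ]]
((519.85693359375, 259.1579895019531), (336.1670837402344, 155.58251953125), 83.66610717773438)
1477 ((426.85601806640625, -50.91053771972656), (128.50408935546875, 95.01113891601562), 45.250858306884766) [0.01860959 0.02186082 0.02842011]
t 0.95 tcp [ 0.2548 -0.5707  0.2476] yaw 114.1 shift [-0.5544  0.6403 -0.0024] spin -54.94
```

Emit:
servo_tool(slide=[[-0.02,0.025,-0.02],[-0.04,0.05,-0.03],[-0.065,0.075,-0.03],[-0.09,0.1,-0.03],[-0.11,0.128,-0.03]], spin=[0,0,0,0,0], grip=[0,0,0,0,0])

```text
time_s: 1.37
tcp_pos: [0.3038, -0.4078, 0.2777]
ee_rot: [[-0.913, -0.407, 0.001], [-0.407, 0.913, -0.001], [-0.001, -0.001, -1.0]]
wrist_force: [1.2, 0.7, 0.1]
gripper_width: 0.997
gripper_force: 0.0
```

Emit:
servo_tool(slide=[[-0.022,0.025,0],[-0.044,0.05,0],[-0.066,0.076,0],[-0.088,0.102,0],[-0.11,0.128,0]], spin=[0,0,0,0,0], grip=[0,0,0,0,0])

```text
time_s: 1.78
tcp_pos: [0.3514, -0.2458, 0.2778]
ee_rot: [[-0.913, -0.407, 0.001], [-0.407, 0.913, -0.0], [-0.001, -0.001, -1.0]]
wrist_force: [0.5, 0.3, 0.1]
gripper_width: 0.999
gripper_force: 0.0
```

Emit:
servo_tool(slide=[[-0.022,0.025,0],[-0.044,0.05,0],[-0.066,0.076,0],[-0.088,0.102,0],[-0.11,0.128,0]], spin=[0,0,0,0,0], grip=[0,0,0,0,0])

```text
time_s: 2.2
tcp_pos: [0.3997, -0.0839, 0.278]
ee_rot: [[-0.913, -0.408, 0.001], [-0.408, 0.913, 0.0], [-0.001, -0.0, -1.0]]
wrist_force: [1.0, -0.3, 0.8]
gripper_width: 1.0
gripper_force: 0.0
```

Emit:
servo_tool(slide=[[-0.022,0.025,0],[-0.044,0.05,0],[-0.066,0.076,0],[-0.088,0.102,0],[-0.11,0.128,0]], spin=[0,0,0,0,0], grip=[0,0,0,0,0])

```text
time_s: 2.62
tcp_pos: [0.448, 0.0779, 0.278]
ee_rot: [[-0.913, -0.408, 0.001], [-0.408, 0.913, 0.0], [-0.001, 0.0, -1.0]]
wrist_force: [1.1, -0.8, 0.7]
gripper_width: 0.997
gripper_force: 0.0
```

Emit:
servo_tool(slide=[[-0.022,0.025,0],[-0.044,0.05,0],[-0.066,0.076,0],[-0.088,0.102,0],[-0.11,0.128,0]], spin=[-7,-14,-21,-28,-35], grip=[0,0,0,0,0])

```text
time_s: 3.03
tcp_pos: [0.4963, 0.2396, 0.2777]
ee_rot: [[-0.509, -0.861, 0.0], [-0.861, 0.509, 0.0], [-0.0, -0.0, -1.0]]
wrist_force: [0.6, 0.3, 0.4]
gripper_width: 1.0
gripper_force: 0.0
```

Emit:
servo_tool(slide=[[0,0,0],[0,0,0],[0,0,0],[0,0,0],[0,0,0]], spin=[-7,-14,-20,-20,-20], grip=[0,0,0,0,0])

```text
time_s: 3.45
tcp_pos: [0.4961, 0.2379, 0.2776]
ee_rot: [[-0.193, -0.981, 0.0], [-0.981, 0.193, 0.0], [-0.0, -0.0, -1.0]]
wrist_force: [-0.4, 0.4, -0.5]
gripper_width: 1.003
gripper_force: 0.0
```

```bash
cat >> h.py <<'E'
def wcloud():
    s=sense();d=capture("wrist");z=d["depth"];v,u=np.indices(z.shape)
    P=np.stack([(u-d["cx"])/d["fx"]*z,(v-d["cy"])/d["fy"]*z,z],-1)
    H=np.array(d["hand_eye"]);P=P@H[:3,:3].T+H[:3,3]
    return d,P@np.array(s['ee_rot']).T+s['tcp_pos']
E
python3 - <<'E'
from h import *
d,W=wcloud();np.save("Ww.npy",W);cv2.imwrite("pics/w1.png",d["pixels"]);print(d["hand_eye"],d["fx"])
for n in("knob_top","vial_seat","notch_seat","vial","clamp"):
    print(n,[(np.round(r['point'],4).tolist(),round(r['conf'],2)) for r in tip_of(n,"wrist")][:3])
E
```

```text
[[-5.36347741e-04 -9.57054648e-01 -2.89907075e-01  7.92528506e-02]
 [ 9.99999702e-01 -3.52170947e-04 -6.87464213e-04 -4.22346588e-04]
 [ 5.55843972e-04 -2.89907357e-01  9.57054552e-01 -1.36018729e-01]
 [ 0.00000000e+00  0.00000000e+00  0.00000000e+00  1.00000000e+00]] 280.13384526071457
knob_top [([0.5136, 0.304, 0.0852], 0.86)]
vial_seat [([0.4775, 0.1866, 0.008], 0.9)]
notch_seat [([0.5006, 0.3507, 0.0487], 0.63)]
vial [([0.6097, 0.2805, -0.001], 0.91), ([0.5213, 0.0881, -0.0045], 0.84), ([0.4439, 0.1018, 0.0008], 0.76)]
clamp [([0.4954, 0.273, 0.0006], 0.95)]
```

View pics/w1.png

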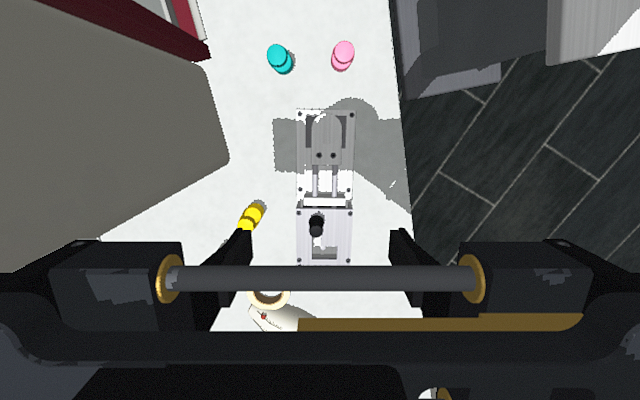

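```bash
python3 - <<'E'
from h import *
W=np.load("Ww.npy")
v,u=np.indices(W.shape[:2])
def rect(z0,z1,box):
    k=(W[...,2]>z0)&(W[...,2]<z1)&(u>box[0])&(u<box[1])&(v>box[2])&(v<box[3])
    m=cv2.morphologyEx(k.astype(np.uint8),cv2.MORPH_OPEN,np.ones((3,3),np.uint8))>0
    P=W[m];print(m.sum(),[np.round(x,1) for x in cv2.minAreaRect((P[:,:2]*1000).astype(np.float32))],"cen",P.mean(0).round(4));return P
rect(.042,.05,(285,365,200,270))
rect(.006,.014,(285,365,95,200))
rect(.074,.09,(295,350,95,180))
rect(.08,.09,(300,335,205,245))
# Procrustes of network points
A=np.array([[0,-85],[-13,80],[11,35],[0,0]])/1000
B=np.array([[.4783,.185],[.4997,.3495],[.5125,.303],[.496,.2725]])
a,b=A-A.mean(0),B-B.mean(0);th=np.arctan2((a[:,0]*b[:,1]-a[:,1]*b[:,0]).sum(),(a*b).sum());y=np.degrees(th)
c=B.mean(0)-toclamp(A.mean(0),0,y);print(y,c,[(toclamp(p,c,y)-q).round(4) for p,q in zip(A,B)])
E
```

```text
2511 [array([509.8, 330.9]), array([89.6, 80. ]), np.float64(78.3)] cen [0.5078 0.3282 0.0451]
2795 [array([486.6, 221.3]), array([130.5,  84. ]), np.float64(78.0)] cen [0.4878 0.223  0.009 ]
1479 [array([480.5, 192.2]), array([59. , 35.8]), np.float64(78.4)] cen [0.4808 0.1927 0.08  ]
144 [array([514.8, 301.6]), array([16.6, 15.4]), np.float64(78.8)] cen [0.5148 0.3006 0.0845]
-11.628552114121545 [0.49560299 0.27005316] [array([0.0002, 0.0018]), array([-0.0007,  0.0015]), array([ 0.0009, -0.0009]), array([-0.0004, -0.0024])]
```

```bash
python3 -c "
from h import *
delta([.5147,.3023,.085],168.2)"
```

```text
t 3.75 tcp [0.4962 0.2378 0.2777] yaw 169.0 shift [-0.0669 -0.0058  0.1927] spin 0.8
```

Emit:
servo_tool(slide=[[-0.03,-0.006,0.01],[-0.05,-0.006,0.03],[-0.067,-0.006,0.06],[-0.067,-0.006,0.09],[-0.067,-0.006,0.12]], spin=[0.8,0.8,0.8,0.8,0.8], grip=[0,0,0.2,0.2,0.2])

```text
time_s: 4.17
tcp_pos: [0.5149, 0.3035, 0.1563]
ee_rot: [[-0.203, -0.979, 0.001], [-0.979, 0.203, 0.001], [-0.001, -0.0, -1.0]]
wrist_force: [0.9, -0.4, -0.2]
gripper_width: 0.857
gripper_force: 0.0
```

Emit:
servo_tool(slide=[[0,0,0.02],[0,0,0.04],[0,0,0.055],[0,0,0.065],[0,0,0.065]], spin=[0,0,0,0,0], grip=[0.2,0.2,0.2,0.2,0.2])

```text
time_s: 4.58
tcp_pos: [0.5137, 0.3016, 0.0902]
ee_rot: [[-0.204, -0.979, -0.004], [-0.979, 0.204, -0.003], [0.004, 0.003, -1.0]]
wrist_force: [0.1, 0.2, 0.8]
gripper_width: 0.8
gripper_force: 0.0
```

```bash
python3 -c "
from h import *
delta([.5147,.3023,.085],168.2)
d,W=wcloud();np.save('Ww.npy',W);cv2.imwrite('pics/w2.png',d['pixels'])"
```

```text
t 4.58 tcp [0.5137 0.3016 0.0902] yaw 168.2 shift [-0.0009 -0.0008  0.0052] spin 0.01
```

Emit:
servo_tool(slide=[[-0.001,-0.001,0.004],[-0.001,-0.001,0.006],[-0.001,-0.001,0.006],[-0.001,-0.001,0.006],[-0.001,-0.001,0.006]], spin=[0,0,0,0,0], grip=[0.2,0.2,0.5,1,1])

```text
time_s: 5.05
tcp_pos: [0.5162, 0.3035, 0.0872]
ee_rot: [[-0.204, -0.979, 0.001], [-0.979, 0.204, 0.001], [-0.001, -0.001, -1.0]]
wrist_force: [0.1, 0.2, 0.3]
gripper_width: 0.655
gripper_force: 0.0
```

Emit:
servo_tool(slide=[[0,0,0],[0,0,0],[0,0,0],[0,0,0],[0,0,0]], spin=[0,0,0,0,0], grip=[1,1,1,1,1])

```text
time_s: 5.47
tcp_pos: [0.5159, 0.3033, 0.0866]
ee_rot: [[-0.204, -0.979, 0.0], [-0.979, 0.204, 0.0], [-0.0, 0.0, -1.0]]
wrist_force: [-0.1, -0.4, 0.2]
gripper_width: 0.281
gripper_force: 0.0
```

Emit:
servo_tool(slide=[[0,0.001,0],[0,0.001,0],[0,0.001,0],[0,0.001,0],[0,0.001,0]], spin=[0,0,0,0,0], grip=[1,1,1,1,1])

```text
time_s: 5.88
tcp_pos: [0.5149, 0.3035, 0.0865]
ee_rot: [[-0.204, -0.979, -0.0], [-0.979, 0.204, 0.0], [0.0, 0.0, -1.0]]
wrist_force: [-0.1, 0.4, 0.7]
gripper_width: 0.197
gripper_force: 30.0
```

Emit:
servo_tool(slide=[[-0.006,0,0],[-0.014,0,0],[-0.022,0,0],[-0.03,0,0],[-0.036,0,0]], spin=[0,0,0,0,0], grip=[1,1,1,1,1])

```text
time_s: 6.3
tcp_pos: [0.5209, 0.3351, 0.0864]
ee_rot: [[-0.204, -0.979, -0.006], [-0.979, 0.204, -0.009], [0.01, 0.004, -1.0]]
wrist_force: [-2.5, -10.6, 6.1]
gripper_width: 0.195
gripper_force: 30.0
```

Emit:
servo_tool(slide=[[-0.006,0,0],[-0.012,0,0],[-0.017,0,0],[-0.018,0,0],[-0.018,0,0]], spin=[0,0,0,0,0], grip=[1,1,1,1,1])

```text
time_s: 6.72
tcp_pos: [0.5243, 0.3517, 0.0864]
ee_rot: [[-0.204, -0.979, -0.006], [-0.979, 0.204, -0.01], [0.011, 0.004, -1.0]]
wrist_force: [-2.0, -11.4, 7.3]
gripper_width: 0.191
gripper_force: 30.0
```

```bash
python3 - <<'E'
from h import *
s=sense();print(s['tcp_pos'],s['wrist_force'],s['gripper_width'])
d,W=cloud("top");cv2.imwrite('pics/t3.png',cv2.resize(d['pixels'][175:265,185:325],None,fx=4,fy=4))
for c in("top","side"):
    if c=="side":capture(c)
    for n in("knob_top","vial"):
        print(c,n,[(np.round(r['point'],4).tolist(),round(r['conf'],2)) for r in tip_of(n,c)][:4])
E
```

```text
[0.52429316 0.35169916 0.08640791] [ -1.98455427 -11.41630129   7.30553998] 0.19102807939374405
top knob_top [([0.5184, 0.349, 0.086], 0.54)]
top vial [([0.4736, 0.1883, 0.0127], 0.7), ([0.5217, 0.0863, 0.0013], 0.64), ([0.4435, 0.0987, -0.0007], 0.61), ([0.6059, 0.2827, -0.0017], 0.53)]
side knob_top [([0.5224, 0.3474, 0.0867], 0.6)]
side vial [([0.5146, 0.089, -0.0022], 0.93), ([0.4399, 0.0983, 0.0029], 0.85), ([0.476, 0.1861, 0.013], 0.83), ([0.6103, 0.287, 0.0011], 0.62)]
```

Emit:
servo_tool(slide=[[-0.003,0,0],[-0.005,0,0],[-0.007,0,0],[-0.007,0,0],[-0.007,0,0]], spin=[0,0,0,0,0], grip=[1,1,1,1,1])

```text
time_s: 7.43
tcp_pos: [0.5255, 0.3579, 0.0864]
ee_rot: [[-0.205, -0.979, -0.007], [-0.979, 0.205, -0.011], [0.012, 0.005, -1.0]]
wrist_force: [-3.2, -11.7, 7.4]
gripper_width: 0.197
gripper_force: 30.0
```

Emit:
servo_tool(slide=[[-0.001,0,0],[-0.002,0,0],[-0.003,0,0],[-0.003,0,0],[-0.003,0,0]], spin=[0,0,0,0,0], grip=[1,1,1,1,1])

```text
time_s: 7.85
tcp_pos: [0.5254, 0.3587, 0.0863]
ee_rot: [[-0.205, -0.979, -0.01], [-0.979, 0.205, -0.015], [0.017, 0.006, -1.0]]
wrist_force: [-3.3, -15.5, 9.5]
gripper_width: 0.195
gripper_force: 30.0
```

Emit:
servo_tool(slide=[[0.001,0.005,0],[0.001,0.01,0],[0.001,0.016,0],[0.001,0.021,0],[0.001,0.024,0]], spin=[0,0,0,0,0], grip=[1,1,1,1,1])

```text
time_s: 8.27
tcp_pos: [0.5027, 0.3635, 0.0864]
ee_rot: [[-0.204, -0.979, -0.006], [-0.979, 0.204, -0.013], [0.014, 0.003, -1.0]]
wrist_force: [7.9, -18.5, 2.4]
gripper_width: 0.199
gripper_force: 30.0
```

Emit:
servo_tool(slide=[[0,0,0],[0,0,0],[0,0,0],[0,0,0],[0,0,0]], spin=[0,0,0,0,0], grip=[1,1,1,1,1])

```text
time_s: 8.68
tcp_pos: [0.5031, 0.3633, 0.0864]
ee_rot: [[-0.205, -0.979, -0.007], [-0.979, 0.205, -0.013], [0.014, 0.004, -1.0]]
wrist_force: [1.6, -15.2, 7.0]
gripper_width: 0.196
gripper_force: 30.0
```

Emit:
servo_tool(slide=[[0.003,0,0],[0.006,0,0],[0.009,0,0],[0.012,0,0],[0.014,0,0]], spin=[0,0,0,0,0], grip=[1,1,1,1,1])

```text
time_s: 9.1
tcp_pos: [0.5009, 0.3525, 0.0865]
ee_rot: [[-0.205, -0.979, -0.003], [-0.979, 0.205, -0.007], [0.007, 0.002, -1.0]]
wrist_force: [-0.2, -5.6, 1.7]
gripper_width: 0.198
gripper_force: 30.0
```

Emit:
servo_tool(slide=[[0,0,0],[0,0,0],[0,0,0],[0,0,0],[0,0,0]], spin=[0,0,0,0,0], grip=[1,1,1,1,1])

```text
time_s: 9.52
tcp_pos: [0.5008, 0.3527, 0.0865]
ee_rot: [[-0.204, -0.979, -0.004], [-0.979, 0.204, -0.007], [0.008, 0.002, -1.0]]
wrist_force: [0.7, -8.9, 4.4]
gripper_width: 0.196
gripper_force: 30.0
```

Emit:
servo_tool(slide=[[0.002,0,0],[0.002,0,0],[0.002,0,0],[0.002,0,0],[0.002,0,0]], spin=[0,0,0,0,0], grip=[1,1,1,1,1])

```text
time_s: 9.93
tcp_pos: [0.5008, 0.3525, 0.0865]
ee_rot: [[-0.204, -0.979, -0.002], [-0.979, 0.204, -0.004], [0.004, 0.001, -1.0]]
wrist_force: [0.6, -6.1, 2.9]
gripper_width: 0.197
gripper_force: 30.0
```

Emit:
servo_tool(slide=[[0,0,0],[0,0,0],[0,0,0],[0,0,0],[0,0,0]], spin=[0,0,0,0,0], grip=[0.6,0.5,0.4,0.3,0.3])

```text
time_s: 10.35
tcp_pos: [0.501, 0.355, 0.0865]
ee_rot: [[-0.203, -0.979, 0.0], [-0.979, 0.203, 0.001], [-0.001, -0.0, -1.0]]
wrist_force: [-0.7, 0.3, -0.4]
gripper_width: 0.491
gripper_force: 0.0
```

Emit:
servo_tool(slide=[[0,0,-0.005],[0,0,-0.02],[0,0,-0.05],[0,0,-0.09],[0,0,-0.13]], spin=[0,0,0,0,0], grip=[0.3,0.3,0.3,0.3,0.3])

```text
time_s: 10.77
tcp_pos: [0.5006, 0.3541, 0.2176]
ee_rot: [[-0.203, -0.979, -0.001], [-0.979, 0.203, -0.002], [0.002, 0.001, -1.0]]
wrist_force: [0.4, 1.7, 0.9]
gripper_width: 0.689
gripper_force: 0.0
```

```bash
python3 - <<'E'
from h import *
d,W=wcloud();np.save("Ww.npy",W)
a=d['pixels'];d,T=cloud("top")
cv2.imwrite('pics/m4.png',np.hstack([a[0:300,200:500],cv2.resize(d['pixels'][175:265,185:325],(467,300))]))
for c in("wrist","top"):
    for n in("knob_top","vial"):
        print(c,n,[(np.round(r['point'],4).tolist(),round(r['conf'],2)) for r in tip_of(n,c)][:4])
c0=np.array([.4968,.2703])
y=np.radians(-11.8);R=np.array([[np.cos(y),-np.sin(y)],[np.sin(y),np.cos(y)]])
L=(T[...,:2]-c0)@R; z=T[...,2]
for nm,k in(("knob",(abs(L[...,0])<40e-3)&(L[...,1]>.02)&(L[...,1]<.11)&(z>.075)&(z<.095)),("cap",(abs(L[...,0])<.03)&(L[...,1]>-.115)&(L[...,1]<-.065)&(z>.065)&(z<.09)),):
    print(nm,k.sum(),L[k].mean(0),z[k].mean())
delta([.4968-.0174,.2703-.0832,.2],168.2)
E
```

```text
wrist knob_top []
wrist vial [([0.6086, 0.2814, 0.0012], 0.86), ([0.4815, 0.1883, 0.0093], 0.75), ([0.5051, 0.3487, 0.0431], 0.19)]
top knob_top [([0.497, 0.3503, 0.0855], 0.6)]
top vial [([0.4385, 0.0984, 0.0021], 0.66), ([0.606, 0.2835, -0.0013], 0.65), ([0.4742, 0.1871, 0.0133], 0.63), ([0.5203, 0.0872, 0.0029], 0.61)]
knob 61 [-0.01398857  0.07743983] 0.08515894795517646
cap 96 [-0.00067301 -0.08488501] 0.07477243660043047
t 11.07 tcp [0.5004 0.354  0.2157] yaw 168.2 shift [ 0.1677 -0.0135  0.0158] spin 0.04
```

View pics/m4.png

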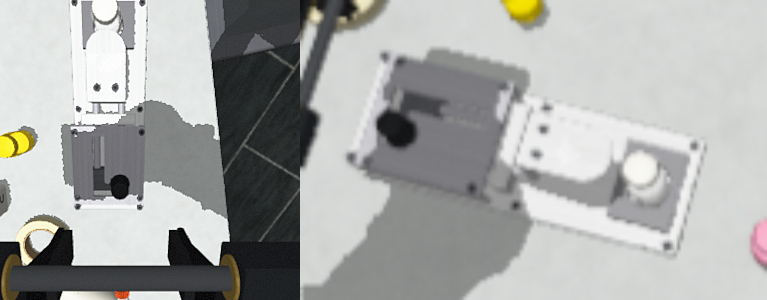

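Emit:
servo_tool(slide=[[0.03,-0.003,0],[0.065,-0.006,0],[0.1,-0.009,0],[0.135,-0.012,0],[0.167,-0.013,0]], spin=[0,0,0,0,0], grip=[0.2,0.2,0.2,0.2,0.2])

```text
time_s: 11.48
tcp_pos: [0.4786, 0.186, 0.2148]
ee_rot: [[-0.204, -0.979, -0.003], [-0.979, 0.204, -0.002], [0.003, 0.003, -1.0]]
wrist_force: [0.1, 0.3, 0.1]
gripper_width: 0.801
gripper_force: 0.0
```

Emit:
servo_tool(slide=[[0,0,0.01],[0,0,0.03],[0,0,0.05],[0,0,0.06],[0,0,0.06]], spin=[0,0,0,0,0], grip=[0.2,0.2,0.2,0.2,0.2])

```text
time_s: 11.9
tcp_pos: [0.478, 0.1871, 0.1531]
ee_rot: [[-0.204, -0.979, -0.006], [-0.979, 0.204, -0.004], [0.006, 0.005, -1.0]]
wrist_force: [0.2, 0.6, -0.6]
gripper_width: 0.798
gripper_force: 0.0
```

```bash
python3 - <<'E'
from h import *
delta([.4794,.1871,.061],168.2)
capture("wrist")
print([(np.round(r['point'],4).tolist(),round(r['conf'],2)) for r in tip_of("vial","wrist")][:4])
E
```

```text
t 11.9 tcp [0.478  0.1871 0.1531] yaw 168.2 shift [-0.0008 -0.0019  0.0921] spin 0.02
[([0.443, 0.0959, 0.0035], 0.86), ([0.4793, 0.1851, 0.0097], 0.83), ([0.518, 0.0899, -0.0007], 0.69)]
```

Emit:
servo_tool(slide=[[0,-0.001,0.03],[0,-0.001,0.06],[0,-0.001,0.08],[0,-0.001,0.093],[0,-0.001,0.093]], spin=[0,0,0,0,0], grip=[0.2,0.2,0.2,0.2,0.2])

```text
time_s: 12.42
tcp_pos: [0.4799, 0.1876, 0.0617]
ee_rot: [[-0.204, -0.979, -0.003], [-0.979, 0.204, -0.003], [0.003, 0.003, -1.0]]
wrist_force: [0.7, 0.7, -0.2]
gripper_width: 0.799
gripper_force: 0.0
```

Emit:
servo_tool(slide=[[0,0,0],[0,0,0],[0,0,0],[0,0,0],[0,0,0]], spin=[0,0,0,0,0], grip=[0.4,0.5,0.6,0.7,0.8])

```text
time_s: 12.83
tcp_pos: [0.4812, 0.1884, 0.0645]
ee_rot: [[-0.204, -0.979, 0.002], [-0.979, 0.204, 0.001], [-0.002, -0.001, -1.0]]
wrist_force: [0.7, 0.3, 0.6]
gripper_width: 0.508
gripper_force: 0.0
```

Emit:
servo_tool(slide=[[0,0,0],[0,0,0],[0,0,0],[0,0,0],[0,0,0]], spin=[0,0,0,0,0], grip=[1,1,1,1,1])

```text
time_s: 13.25
tcp_pos: [0.4808, 0.1881, 0.0637]
ee_rot: [[-0.204, -0.979, 0.0], [-0.979, 0.204, 0.0], [-0.0, -0.0, -1.0]]
wrist_force: [-0.9, 1.0, 1.8]
gripper_width: 0.301
gripper_force: 30.0
```

Emit:
servo_tool(slide=[[0,0,-0.01],[0,0,-0.03],[0,0,-0.06],[0,0,-0.095],[0,0,-0.13]], spin=[0,0,0,0,0], grip=[1,1,1,1,1])

```text
time_s: 13.67
tcp_pos: [0.4802, 0.1876, 0.1952]
ee_rot: [[-0.204, -0.979, -0.001], [-0.979, 0.204, -0.001], [0.001, 0.001, -1.0]]
wrist_force: [1.7, 1.0, -0.3]
gripper_width: 0.298
gripper_force: 30.0
```

Emit:
servo_tool(slide=[[0.015,0,0],[0.035,0,-0.01],[0.055,0.003,-0.02],[0.075,0.007,-0.03],[0.09,0.01,-0.04]], spin=[0,0,0,0,0], grip=[1,1,1,1,1])

```text
time_s: 14.08
tcp_pos: [0.4516, 0.1005, 0.2343]
ee_rot: [[-0.204, -0.979, -0.0], [-0.979, 0.204, 0.0], [-0.0, 0.0, -1.0]]
wrist_force: [0.1, 0.0, -0.8]
gripper_width: 0.299
gripper_force: 30.0
```

```bash
python3 - <<'E'
from h import *
s=sense();print(s['time_s'],s['tcp_pos'],s['gripper_width'],s['gripper_force'])
d,W=wcloud();np.save("Ww.npy",W);cv2.imwrite('pics/w5.png',d['pixels'])
for c in("wrist","top","side"):
    if c!="wrist":capture(c)
    for n in("dish","beaker","vial"):
        print(c,n,[(np.round(r['point'],4).tolist(),round(r['conf'],2)) for r in tip_of(n,c)][:4])
def show(x0,x1,y0,y1,z0,z1,nm):
    k=(W[...,0]>x0)&(W[...,0]<x1)&(W[...,1]>y0)&(W[...,1]<y1)&(W[...,2]>z0)&(W[...,2]<z1);P=W[k]
    if len(P)>10: print(nm,len(P),[np.round(x,1) if not isinstance(x,tuple) else np.round(x,1) for x in cv2.minEnclosingCircle((P[:,:2]*1000).astype(np.float32))],np.percentile(P[:,2],[5,50,95]))
show(.37,.51,-.11,.03,.015,.026,"rim");show(.37,.51,-.11,.03,.001,.008,"floor")
show(.3,.55,-.15,.03,.035,.1,"hose")
for y in np.arange(.36,.56,.02):
    k=(abs(W[...,0]-y)<.004)&(W[...,1]<-.03)&(W[...,1]>-.15)&(W[...,2]>.03)&(W[...,2]<.12)
    if k.any(): print("hose x",round(y,2),W[k].mean(0).round(3),W[k][:,2].max().round(3))
E
```

```text
14.0833 [0.45156953 0.1005048  0.23428936] 0.2992040599220995 29.962003156542778
wrist dish [([0.4413, -0.041, -0.0006], 0.77)]
wrist beaker [([0.5879, -0.0303, -0.0042], 0.92)]
wrist vial [([0.4412, 0.1026, 0.001], 0.96), ([0.5213, 0.0871, -0.0009], 0.94), ([0.4545, 0.0998, 0.1796], 0.92)]
top dish [([0.438, -0.0382, -0.0044], 0.65)]
top beaker [([0.5838, -0.0316, -0.0023], 0.56)]
top vial [([0.4432, 0.0963, 0.0026], 0.44), ([0.6074, 0.2822, -0.0003], 0.44)]
side dish [([0.4407, -0.042, 0.0021], 0.83)]
side beaker [([0.5839, -0.0292, -0.0002], 0.92)]
side vial [([0.5175, 0.0893, -0.0014], 0.96), ([0.6107, 0.2835, 0.004], 0.73), ([0.4505, 0.1011, 0.1789], 0.63), ([0.4401, 0.1018, 0.0029], 0.57)]
rim 5739 [array([426.7, -45. ]), np.float64(62.2)] [0.01918529 0.02059739 0.02210093]
floor 55 [array([445.1, -33.2]), np.float64(85.0)] [0.00102889 0.0013296  0.00627022]
hose 1630 [array([475.3, -84.8]), np.float64(64.5)] [0.03653948 0.05519848 0.07422527]
hose x 0.4 [ 0.401 -0.071  0.031] 0.033
hose x 0.42 [ 0.42  -0.073  0.034] 0.037
hose x 0.44 [ 0.44  -0.076  0.039] 0.044
hose x 0.46 [ 0.46  -0.08   0.048] 0.052
hose x 0.48 [ 0.48  -0.084  0.057] 0.061
hose x 0.5 [ 0.5   -0.088  0.066] 0.07
hose x 0.52 [ 0.52  -0.092  0.073] 0.078
hose x 0.54 [ 0.537 -0.097  0.076] 0.076
hose x 0.56 [ 0.563 -0.034  0.054] 0.058
```

View pics/w5.png

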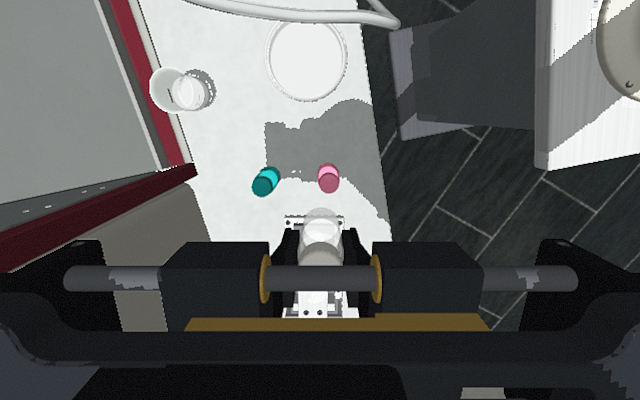

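Emit:
servo_tool(slide=[[0.025,-0.003,0],[0.055,-0.006,0],[0.085,-0.01,0],[0.115,-0.014,0.01],[0.134,-0.016,0.03]], spin=[0,0,0,0,0], grip=[1,1,1,1,1])

```text
time_s: 15.1
tcp_pos: [0.4423, -0.0339, 0.2052]
ee_rot: [[-0.204, -0.979, 0.006], [-0.979, 0.204, 0.001], [-0.002, -0.005, -1.0]]
wrist_force: [1.4, 0.0, -1.0]
gripper_width: 0.3
gripper_force: 30.0
```

Emit:
servo_tool(slide=[[0,0,0.03],[0,0,0.06],[0,0,0.085],[0,0,0.105],[0,0,0.115]], spin=[0,0,0,0,0], grip=[1,1,1,1,1])

```text
time_s: 15.52
tcp_pos: [0.4395, -0.0329, 0.086]
ee_rot: [[-0.204, -0.979, -0.005], [-0.979, 0.204, -0.001], [0.002, 0.004, -1.0]]
wrist_force: [-1.1, -0.9, -1.3]
gripper_width: 0.298
gripper_force: 30.0
```

Emit:
servo_tool(slide=[[0,0,0],[0,0,0],[0,0,0],[0,0,0],[0,0,0]], spin=[0,0,0,0,0], grip=[1,1,1,1,1])

```text
time_s: 15.93
tcp_pos: [0.4417, -0.0322, 0.0895]
ee_rot: [[-0.203, -0.979, 0.002], [-0.979, 0.203, 0.001], [-0.001, -0.002, -1.0]]
wrist_force: [-0.5, -0.1, -0.3]
gripper_width: 0.303
gripper_force: 30.0
```

Vial bottom is at ~0.036. I need TCP at ~0.057; descend in steps with a force check.

Emit:
servo_tool(slide=[[0,0,0.005],[0,0,0.01],[0,0,0.015],[0,0,0.02],[0,0,0.024]], spin=[0,0,0,0,0], grip=[1,1,1,1,1])

```text
time_s: 16.35
tcp_pos: [0.4407, -0.0326, 0.0637]
ee_rot: [[-0.204, -0.979, -0.001], [-0.979, 0.204, -0.0], [0.0, 0.001, -1.0]]
wrist_force: [-0.8, -0.2, -0.4]
gripper_width: 0.302
gripper_force: 30.0
```

Emit:
servo_tool(slide=[[0,0,0.002],[0,0,0.004],[0,0,0.006],[0,0,0.007],[0,0,0.007]], spin=[0,0,0,0,0], grip=[1,1,1,1,1])

```text
time_s: 16.77
tcp_pos: [0.4409, -0.0325, 0.0574]
ee_rot: [[-0.204, -0.979, -0.0], [-0.979, 0.204, -0.0], [0.0, 0.0, -1.0]]
wrist_force: [0.8, 0.0, -0.9]
gripper_width: 0.304
gripper_force: 30.0
```

No contact yet; go down a little more.

Emit:
servo_tool(slide=[[0,0,0.001],[0,0,0.002],[0,0,0.002],[0,0,0.002],[0,0,0.002]], spin=[0,0,0,0,0], grip=[1,1,1,1,1])

```text
time_s: 17.18
tcp_pos: [0.4413, -0.0324, 0.0567]
ee_rot: [[-0.203, -0.979, 0.001], [-0.979, 0.203, -0.0], [-0.0, -0.001, -1.0]]
wrist_force: [-2.3, 0.1, 9.4]
gripper_width: 0.301
gripper_force: 30.0
```

Contact at the expected height. Release.

Emit:
servo_tool(slide=[[0,0,-0.001],[0,0,-0.001],[0,0,-0.001],[0,0,-0.001],[0,0,-0.001]], spin=[0,0,0,0,0], grip=[0.65,0.6,0.5,0.4,0.3])

```text
time_s: 17.6
tcp_pos: [0.441, -0.0325, 0.0564]
ee_rot: [[-0.204, -0.979, -0.0], [-0.979, 0.204, -0.0], [0.0, 0.0, -1.0]]
wrist_force: [-0.1, -0.1, 0.2]
gripper_width: 0.537
gripper_force: 0.0
```

Emit:
servo_tool(slide=[[0,0,0],[0,0,0],[0,0,-0.01],[0,0,-0.03],[0,0,-0.06]], spin=[0,0,0,0,0], grip=[0.2,0.2,0.2,0.2,0.2])

```text
time_s: 18.02
tcp_pos: [0.4391, -0.0329, 0.1152]
ee_rot: [[-0.204, -0.979, -0.006], [-0.979, 0.204, -0.001], [0.003, 0.006, -1.0]]
wrist_force: [0.9, -0.2, -0.4]
gripper_width: 0.796
gripper_force: 0.0
```

Emit:
servo_tool(slide=[[-0.01,0,-0.04],[-0.03,0,-0.08],[-0.06,0,-0.11],[-0.09,0,-0.13],[-0.12,0,-0.13]], spin=[0,0,0,0,0], grip=[0.2,0.2,0.2,0.2,0.2])

```text
time_s: 18.43
tcp_pos: [0.4681, 0.0871, 0.2524]
ee_rot: [[-0.203, -0.979, 0.011], [-0.979, 0.203, 0.004], [-0.007, -0.01, -1.0]]
wrist_force: [0.9, -0.1, -0.2]
gripper_width: 0.798
gripper_force: 0.0
```

Emit:
servo_tool(slide=[[0,0,0],[0,0,0],[0,0,0],[0,0,0],[0,0,0]], spin=[0,0,0,0,0], grip=[0.2,0.2,0.2,0.2,0.2])

```text
time_s: 18.85
tcp_pos: [0.465, 0.084, 0.246]
ee_rot: [[-0.205, -0.979, -0.001], [-0.979, 0.205, -0.001], [0.001, 0.001, -1.0]]
wrist_force: [1.1, -0.0, 0.2]
gripper_width: 0.799
gripper_force: 0.0
```

```bash
python3 - <<'E'
from h import *
s=sense();print(s['time_s'],s['tcp_pos'])
d,W=wcloud();a=d['pixels']
b=capture("side")['pixels']
cv2.imwrite('pics/e6.png',np.hstack([a[0:240,150:450],cv2.resize(b[140:360,230:430],(300,330))[:240],]) )
for c in("wrist","side"):
    for n in("dish","vial","knob_top"):
        print(c,n,[(np.round(r['point'],4).tolist(),round(r['conf'],2)) for r in tip_of(n,c)][:5])
E
```

```text
18.85 [0.46500949 0.08402754 0.24602491]
wrist dish [([0.4404, -0.041, -0.0032], 0.71)]
wrist vial [([0.5191, 0.0876, -0.0035], 0.92), ([0.4426, 0.1016, 0.0004], 0.83), ([0.6078, 0.2851, 0.0018], 0.72), ([0.4388, -0.0319, 0.0049], 0.56)]
wrist knob_top []
side dish [([0.4407, -0.0423, 0.0016], 0.67)]
side vial [([0.5199, 0.089, 0.0], 0.79), ([0.6097, 0.2845, 0.0056], 0.78), ([0.4409, -0.0333, 0.0047], 0.76), ([0.44, 0.0994, 0.0007], 0.71)]
side knob_top [([0.5822, -0.0305, 0.0017], 0.65), ([0.4991, 0.3492, 0.0898], 0.49), ([0.4391, -0.0362, 0.0092], 0.45)]
```

View pics/e6.png

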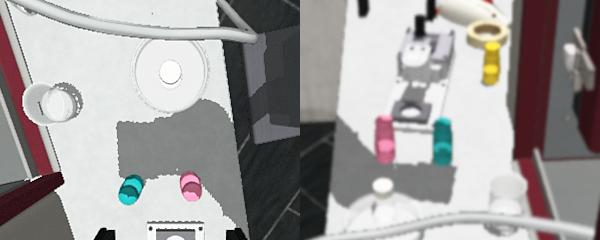

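The picture shows the vial upright in the dish (white cap at about pixel (170,72) of the wrist crop, 9 mm off centre). The knob is still in the notch at (0.499, 0.349), so I'm handing in.

```bash
python3 -c "
from station import *
print(finish_job())"
```

```text
the job is handed in; nothing more can be done
None
```

I parked the clamp open with its knob in the holding notch and stood the white-capped vial upright in the petri dish, about 9 mm off centre; the job was handed in after about 19 s, and the interface returned no verdict.

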